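# Start a print in the light-curing box

## Task

Start the light-curing box on the print that stands inside it: push its lid shut, then switch on the mains with the wide rocker, then the turntable with the narrow rocker, and last of all press the round start button so that the lamps come on while the part is already turning. Press each rocker's raised far end down until it snaps over. Pick nothing up, do not raise the lid, leave the timer knob as it is set, and leave the print, bottle, bin and carton where they stand.

Things in the scene. Friction and masses are not known exactly. Their poses are not given: they have to be found in the camera images.
- uvbox: Light-curing box, fixed: grey, 250 (x) x 340 (y) x 150 mm high, origin at the centre of its underside, z up. Its own -x is its front (robot side). The chamber with the lid is on the left (centre y +55); the flat control strip, 150 mm high, on the right. Along the strip at y -115, front to rear: wide mains rocker (x -90), narrow turntable rocker (x -35), start button (x +22), timer knob (x +85).
- lid (a joint): Angle of the lid, rad: 0 shut, grows as it opens. It starts 0.45 to 0.8 open. A stiff hinge holds it at any angle; 2 to 3 N down near its front edge moves it, and a stop ends the travel at 0, where its top is level, 164 mm above the bench.
- lid_hinge (a point): Point on the lid's hinge line, half-way along the lid's width. The line runs along the box's y at the rear, 152 mm above the bench. The lid is 226 mm wide and reaches 232 mm forward of the line (plus a 12 mm finger lip, 90 mm wide, in the middle of its front edge). Its top face lies 12 mm off the hinge line.
- lid_front (a point): On the lid's top face, half-way along its width, 12 mm behind its front edge and 220 mm forward of the hinge line. Moves with the lid.
- mains (a joint): Angle of the wide mains rocker, rad: 0 off (far end up), 0.32 on (far end down). It snaps to the nearer end when past the middle and stays.
- mains_far (a point): On top of the far half of the mains rocker, 12.5 mm behind its pivot: the place to press. Black rocker, 34 mm along the box's x, 28 mm wide, V-shaped: while off its near half is level, 154 mm above the bench, and its far end 5 mm higher. This place goes down 4 mm from off to on and needs about 3 N. The frame round it stands 152 mm above the bench. Moves with the rocker.
- spin (a joint): Angle of the narrow turntable rocker, rad: 0 off, 0.32 on, as the mains rocker.
- spin_far (a point): The same place on the turntable rocker, which is like the mains rocker but 16 mm wide.
- start (a joint): Travel of the start button, m: 0 released, 0.005 fully down; it counts as pressed beyond 0.0035. A spring returns it; 1.5 N starts it moving and 5 N takes it right down.
- start_top (a point): Centre of the top of the round start button, a plain metal cap 26 mm across that stands 9 mm above the strip (159 mm above the bench). Moves with it.
- timer_mark (a point): Tip of the white pointer on the timer knob (black, 42 mm across, 19 mm high, behind the start button). It turns easily and is to stay as it is.
- print: The grey printed bracket, 44 x 34 x 53 mm, standing loose on the turntable in the chamber; origin at the centre of its underside.
- bottle: White closed bottle 60 mm across, 150 mm high, standing to the right of the box, towards its front; origin at the centre of its underside.
- bin: Blue parts bin 158 x 104 x 65 mm on the bench to the left of the box; origin at the centre of its underside.
- carton: Closed cardboard carton 70 x 110 x 50 mm on the bench to the right of the box, towards its rear; origin at the centre of its underside.

How it is judged (in metres and radians):
On the way, in this order (a step that is already met when the one before it is completed fails the run):
1. the lid is shut (value of joint lid below 0.03 rad), for 0.1 s.
2. the mains rocker is on (value of joint mains above 0.27 rad), for 0.1 s.
3. the turntable rocker is on (value of joint spin above 0.27 rad), for 0.1 s.
4. the start button is pressed (value of joint start above 0.0035 m), for 0.05 s.
At the end, for the whole second after the job is handed in: The lid is shut (under 0.03 rad, 7 mm at its front edge), both rockers are over at their on end (over 0.27 of 0.32 rad) and the start button, pressed last, has come back up (under 1 mm) (value of joint lid below 0.03 rad and value of joint each of mains, spin above 0.27 rad and value of joint start below 0.001 m); the robot touches nothing.
It fails at once if the start button was pressed before the lid was shut and both rockers on (value of joint start above 0.0025 m and (value of joint lid above 0.05 rad or value of joint any of mains, spin below 0.2 rad)).
It fails at once if the lid was raised (value of joint lid above 0.9 rad).
It fails at once if the timer knob was turned (distance of timer_mark from where it was at the start of the episode above 0.004 m).
It fails at once if the print was moved or picked up (distance of print from where it was at the start of the episode above 0.015 m).
It fails at once if the bottle, bin or carton was moved or picked up (distance of any of bottle, bin, carton from where it was at the start of the episode above 0.02 m).
It also fails if it takes over 48 s, if anything falls off the work surface, if the arm or the gripper's body presses on something with over 40 N, if the wrist force passes 120 N, or if a joint passes its speed limit or range.

## Robot

A 6-joint arm with a two-finger parallel gripper is mounted at the origin on the work surface. World frame = base frame: x ahead of the robot, y to its left, z up, the work surface at z = 0. Lengths are in mm, angles in degrees, forces in N, time in s.
With the tool pointing down it reaches from about 350 to 850 mm from the base axis. Payload 8.1 kg.
Tool frame: the origin (TCP) lies on the mounting face of the last link; the fingertips stand 173 mm ahead of it and the grasp point (between the pads) lies 155 mm ahead of it; z points along the fingers, y is the direction in which the jaws open and shut (so a half turn about z gives the same grasp; the last joint's range is limited). The gripper opens to 85 mm and grips with 20 to 120 N. Pads are 22 mm wide; open, the fingers measure 114 mm over their backs; the gripper's body (76 mm by 85 mm) begins 54 mm behind the grasp point. The pads swing forward as they close: fully open they stand 13 mm farther back than shut.
Start: joints at [-80.523, 7.471, 85.268, -0, 87.261, -4.893], TCP at [148.928, -581.229, 404.692] pointing down, gripper open.
Joint ranges: [-169.43, 169.43], [-51.17, 129.36], [1.28, 143.12], [-76.62, 256.62], [0, 156.53], [-152.29, 152.29]. Speed limits (degrees/s): [136.94, 136.94, 159.86, 180, 180, 180].

## Interface

Orientations are given as [roll, pitch, yaw] about the fixed x, y, z axes, in that order (R = Rz(yaw) Ry(pitch) Rx(roll)).
In Python, from bench import * gives the robot as it stands.
- The arm moves only by the tool arm_command, never from a script. Its argument "plan" is a list of rows, each an object of numbers: "jaw": the closure, from 0 (fully open) to 1 (shut); "dx", "dy", "dz": the shift along the tool's x, y, z in mm; "wx", "wy", "wz": the turn, a rotation vector about the tool's x, y, z in rad. A call has 1 to 12 rows; each row is the pose to reach, as a shift and turn from the pose commanded when the call began, along the tool's axes at that moment; what a row does not reach only later rows make up. A row lasts 1/10 s, in which the tool goes at most 50 mm and 8.59 degrees, less where a joint would pass 70% of its speed; a pose out of reach is approached as far as the arm can. A call with a gripper value outside its range is refused whole. The fingers move at their own pace and stop on an object; "squeeze" is the grip in N (left out, the last holds). Time passes only in rows, so rows that repeat a pose let the fingers close. It gives the time, the measured TCP pose, the force and the opening at its end, in the units of the state.
- sense(): the state, without advancing time (a new reading comes with each control period).
- snapshot(name): name is "scene" or "side" or "wrist"; returns a dict with "pixels" (384x512x3 uint8, red, green, blue), "fx", "fy", "cx", "cy" (pixels), "k1" (the pictures are not rectified: a ray, as slopes to the right and down, at radius r is drawn at 1 + k1 r^2 times it, then the intrinsics apply), "extrinsics" (4x4, takes a point from camera to world coordinates). Camera axes: x right, y up, looking along -z (the intrinsics and any distortion apply to the point x, -y, -z); pixel columns grow to the right and rows downward; lengths in mm; the calibration is good to about 2 mm. A picture is of the moment at which its call begins. There is no depth.
- hand_in(): hands the job in, once; it reports no verdict.
Trained networks look in the newest picture that a camera, given by its name, has taken for a name from the list of things; names that differ only in an ending like _2 or _b are one class to them, and where a whole thing is asked for, a point or a joint stands for the part that bears it (a point fixed in the world has none). Each returns a list of dicts, best first, with "score" (0 to 1); they miss things now and then, are a little off and sometimes report something else, mostly with a low value. They report only what shows in the picture. A call takes as long as a camera call.
- recognise(camera, target): "box" ([left, top, width, height] in pixels, round what is visible of it).
- pinpoint(camera, target): "pixel" ([column, row] in pixels: a listed point, or the origin of a listed thing).
The state is a dict: "time": time; "joint_pos": joint angles; "qd": joint speeds; "joint_efforts": joint torques, N m; "tool_pos": TCP position; "tcp_rot": TCP orientation; "ft_force": force on the tool from outside, world axes, zero at the start; "wrist_torque": the same for the moment, N m; "finger_gap": finger opening in mm.
Only numpy, scipy, OpenCV 4.12 (cv2) and the standard library are available. Lean on these libraries where they do the work, as an engineer would, in place of code of your own. Each camera call takes 0.05 s, during which the arm holds its last target.

## Working session

There is one attempt and no reset: what is moved stays moved. The work goes in short steps, Python scripts to look and compute and a tool call to move; the robot and the scene stay as the last step left them, time stands still between calls to the robot, and variables do not carry over. Pictures are saved under pics/ and viewed, and the job is handed in when it is done.

Besides the shell and the picture viewer there is one more tool, called after "Request:" in YAML: its name, and indented under it one key for each argument. arm_command: Moves the arm, as the interface text tells. Its arguments: {"type":"object","properties":{"plan":{"type":"array"},"squeeze":{"type":"number"}},"required":["plan"]}

```bash
mkdir -p pics; ls; python3 - <<'E'
from bench import *
import cv2
print(sense())
for c in ["scene","side","wrist"]:
    s=snapshot(c); cv2.imwrite(f"pics/{c}0.png",s["pixels"][:,:,::-1])
    print(c,s["fx"],s["fy"],s["cx"],s["cy"],s["k1"],s["extrinsics"])
    for t in ["lid_hinge","lid_front","mains_far","spin_far","start_top","timer_mark","uvbox","bottle","carton","bin","print"]:
        r=pinpoint(c,t)
        print(t,[(x["pixel"],round(x["score"],2)) for x in r[:2]])
E
```

```text
pics
{'time': 0.0, 'joint_pos': array([-8.05231416e+01,  7.51302212e+00,  8.53294974e+01, -2.23595337e-03,
        8.72638056e+01, -4.89229482e+00]), 'qd': array([-0.06767905,  0.09846772, -0.006728  , -0.05737341,  0.00475157,
        0.08867821]), 'joint_efforts': array([-3.01580156e-03, -5.69404614e+01, -5.00553131e+01, -3.37064976e-04,
        1.53300102e-02, -5.39092227e-06]), 'tool_pos': array([ 148.8832335 , -580.98516913,  403.66381508]), 'tcp_rot': array([-1.79893872e+02, -6.84264698e-03,  1.43692557e+01]), 'ft_force': array([-0.10899053,  0.37794214,  0.60454565]), 'wrist_torque': array([-0.04808367,  0.03041777,  0.00035697]), 'finger_gap': 85.05976016319254}
scene 479.6312893524644 479.6312893524644 250.03791957415754 194.2484075759282 -0.025025760738307274 [[-4.96528727e-01 -7.48662246e-01  4.39276752e-01  1.15505228e+03]
 [ 8.68004180e-01 -4.31328301e-01  2.46017561e-01  3.48336621e+02]
 [ 5.28843593e-03  5.03448843e-01  8.64008851e-01  1.15142783e+03]
 [ 0.00000000e+00  0.00000000e+00  0.00000000e+00  1.00000000e+00]]
lid_hinge [([266.7, 213.6], 0.66)]
lid_front [([316
[... 959 characters left out ...]
.8], 0.66)]
bottle [([329.4, 197.8], 0.39)]
carton [([317.6, 182.5], 0.93), ([265.2, 239.1], 0.51)]
bin [([190.7, 308.0], 0.72), ([268.7, 238.7], 0.24)]
print [([258.1, 245.1], 0.72), ([320.5, 184.0], 0.56)]
wrist 337.8551954232116 337.8551954232116 258.75214902916196 194.92093870385665 -0.09743105908751674 [[ 2.49300703e-01  9.17763026e-01  3.09128109e-01  2.28852361e+02]
 [-9.68426111e-01  2.36203613e-01  7.97415904e-02 -5.59922029e+02]
 [ 1.66707124e-04 -3.19247367e-01  9.47671405e-01  3.74868728e+02]
 [ 0.00000000e+00  0.00000000e+00  0.00000000e+00  1.00000000e+00]]
lid_hinge []
lid_front []
mains_far []
spin_far []
start_top []
timer_mark []
uvbox []
bottle []
carton []
bin []
print []
```

View pics/scene0.png

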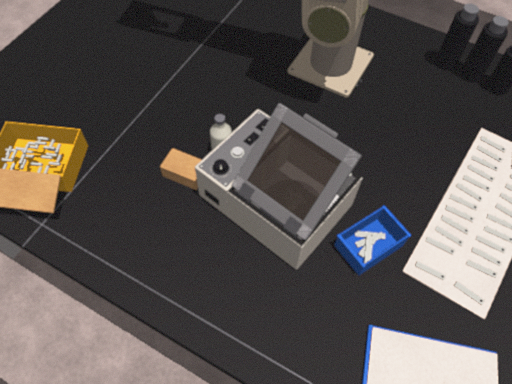

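View pics/side0.png

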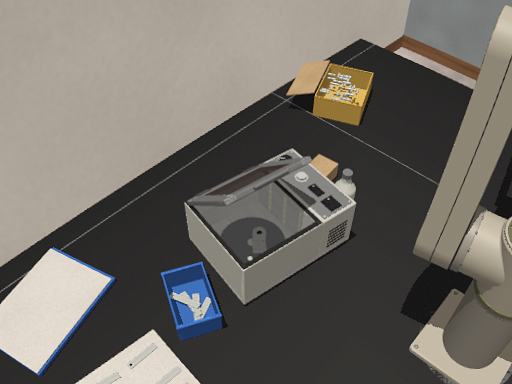

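```bash
cat > h.py <<'E'
from bench import *
import numpy as np, cv2
from scipy.optimize import least_squares
def proj(s,P):
    E=np.array(s["extrinsics"]);p=(np.atleast_2d(P)-E[:3,3])@E[:3,:3]
    u=p[:,0]/-p[:,2];v=-p[:,1]/-p[:,2];f=1+s["k1"]*(u*u+v*v)
    return np.c_[s["fx"]*u*f+s["cx"],s["fy"]*v*f+s["cy"]]
def loc(q):
    x,y,yaw,h,a=q
    L={"mains_far":(-77.5,-115,157.7),"spin_far":(-22.5,-115,157.7),"start_top":(22,-115,159),"uvbox":(0,0,0),
     "lid_hinge":(h,55,152),"lid_front":(h-220*np.cos(a)+12*np.sin(a),55,152+220*np.sin(a)+12*np.cos(a))}
    c,s=np.cos(yaw),np.sin(yaw)
    return {k:np.array([x+c*v[0]-s*v[1],y+s*v[0]+c*v[1],v[2]]) for k,v in L.items()}
E
python3 - <<'E'
from h import *
S={c:snapshot(c) for c in("scene","side")}
ob={"scene":dict(lid_hinge=[266.7,213.6],lid_front=[316.2,130.4],mains_far=[262,127.1],spin_far=[246.9,139.3],start_top=[236.2,148.8],uvbox=[272.4,199.7]),
"side":dict(lid_hinge=[229,185.7],lid_front=[266.7,176.1],mains_far=[327.5,196.8],spin_far=[311.6,182.9],start_top=[302.6,174.6],uvbox=[272.2,239.8])}
def res(q):
    L=loc(q);return np.concatenate([(proj(S[c],L[k])[0]-ob[c][k])/(4 if k=="uvbox" else 1) for c in ob for k in ob[c]]+[[(q[3]-112)/10]])
best=min((least_squares(res,[550,50,w,112,.6],loss="soft_l1",f_scale=1.5) for w in np.arange(-3,3,.7)),key=lambda r:r.cost)
print(best.x,np.degrees(best.x[2]),best.cost);print(res(best.x).round(1))
L=loc(best.x)
for k in L:print(k,L[k].round(1))
# overlay & crops
q=best.x
for c in S:
    im=S[c]["pixels"][:,:,::-1].copy()
    im=cv2.resize(im,None,fx=4,fy=4,interpolation=cv2.INTER_CUBIC)
    x,y,w=q[:3];R=np.array([[np.cos(w),-np.sin(w)],[np.sin(w),np.cos(w)]])
    for z in (0,150):
        P=np.array([[-125,-170],[125,-170],[125,170],[-125,170]])@R.T+[x,y]
        p=proj(S[c],np.c_[P,np.full(4,z)])*4+1.5
        cv2.polylines(im,[p.astype(int)],True,(0,255,0) if z else (0,255,255),1)
    for k in L:
        p=proj(S[c],L[k])[0]*4+1.5;cv2.circle(im,tuple(p.astype(int)),4,(0,0,255),1)
    m=(proj(S[c],L["spin_far"])[0]*4).astype(int)
    x0,y0=(m[0]-300,m[1]-250) if c=="scene" else (m[0]-550,m[1]-200)
    x0=max(x0,0);y0=max(y0,0)
    cv2.imwrite(f"pics/{c}1.png",im[y0:y0+600,x0:x0+800])
E
```

```text
[ 5.56114444e+02  8.66310677e+01 -1.96630791e-01  1.01544984e+02
  7.29299611e-01] -11.266114432509024 9.159287252078638
[ 0.2 -2.8 -1.5  0.3 -0.8 -0.5  0.4  0.1 -0.5  0.9  0.2  0.3 -0.9 -0.2
 -0.   0.4 -0.1  1.2  1.2  1.9 -1.1 -0.3 -0.9  0.  -1. ]
mains_far [457.6 -11.  157.7]
spin_far [511.6 -21.8 157.7]
start_top [555.2 -30.5 159. ]
uvbox [556.1  86.6   0. ]
lid_hinge [666.4 120.7 152. ]
lid_front [513.4 151.2 307.5]
```

View pics/scene1.png

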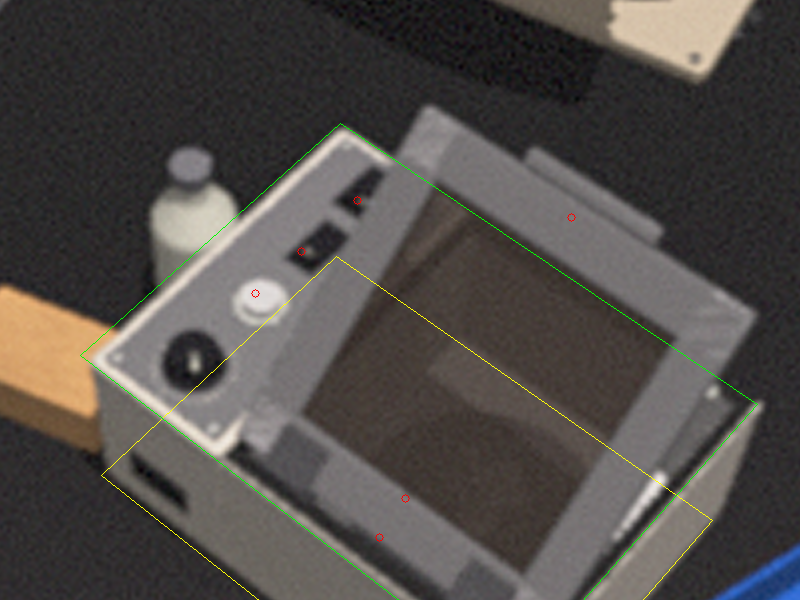

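View pics/side1.png

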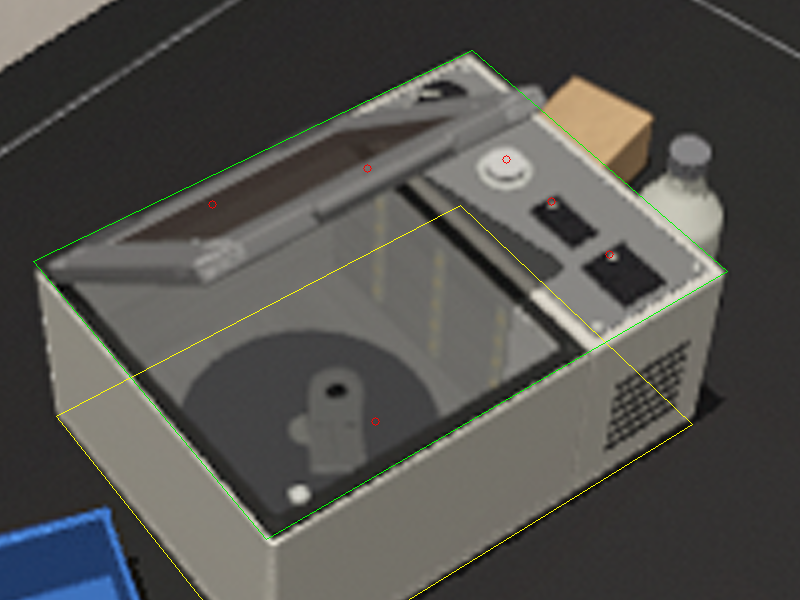

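The scene picture shows the rockers at about (262,125) and (247,140), the button at (238,152), the knob at (221,167) and the lid open at about 0.73 rad. I'm going above the strip with the jaws shut for a close look.

Request:
arm_command:
  plan:
    - {"dx": 40,"dy": -20,"dz": -30,"wz": 0.1,"jaw": 1}
    - {"dx": 80,"dy": -40,"dz": -60,"wz": 0.2,"jaw": 1}
    - {"dx": 120,"dy": -60,"dz": -90,"wz": 0.3,"jaw": 1}
    - {"dx": 160,"dy": -80,"dz": -120,"wz": 0.4,"jaw": 1}
    - {"dx": 200,"dy": -100,"dz": -135,"wz": 0.447,"jaw": 1}
    - {"dx": 240,"dy": -120,"dz": -135,"wz": 0.447,"jaw": 1}
    - {"dx": 280,"dy": -140,"dz": -135,"wz": 0.447,"jaw": 1}
    - {"dx": 320,"dy": -160,"dz": -135,"wz": 0.447,"jaw": 1}
    - {"dx": 360,"dy": -180,"dz": -135,"wz": 0.447,"jaw": 1}
    - {"dx": 390,"dy": -190,"dz": -135,"wz": 0.447,"jaw": 1}
    - {"dx": 390,"dy": -190,"dz": -135,"wz": 0.447,"jaw": 1}
  squeeze: 30

```text
invalid input
```

Request:
arm_command:
  plan:
    - {"jaw": 1.0,"dx": 40.0,"dy": -20.0,"dz": -30.0,"wx": 0.0,"wy": 0.0,"wz": 0.1}

```text
time: 2.0
tool_pos: [177.7, -554.7, 427.7]
tcp_rot: [-179.6, 0.1, 8.4]
ft_force: [0.5, 0.9, -0.6]
finger_gap: 73.4
```

Request:
arm_command:
  plan:
    - {"jaw": 1,"dx": 40,"dy": -24,"dz": -30,"wx": 0,"wy": 0,"wz": 0.1}
    - {"jaw": 1,"dx": 80,"dy": -50,"dz": -60,"wx": 0,"wy": 0,"wz": 0.2}
    - {"jaw": 1,"dx": 118,"dy": -75,"dz": -80,"wx": 0,"wy": 0,"wz": 0.3}
    - {"jaw": 1,"dx": 156,"dy": -100,"dz": -100,"wx": 0,"wy": 0,"wz": 0.347}
    - {"jaw": 1,"dx": 196,"dy": -124,"dz": -105,"wx": 0,"wy": 0,"wz": 0.347}
    - {"jaw": 1,"dx": 236,"dy": -148,"dz": -105,"wx": 0,"wy": 0,"wz": 0.347}
    - {"jaw": 1,"dx": 276,"dy": -172,"dz": -105,"wx": 0,"wy": 0,"wz": 0.347}
    - {"jaw": 1,"dx": 312,"dy": -195,"dz": -105,"wx": 0,"wy": 0,"wz": 0.347}
    - {"jaw": 1,"dx": 331,"dy": -204,"dz": -105,"wx": 0,"wy": 0,"wz": 0.347}
  squeeze: 30

```text
time: 2.9
tool_pos: [479.1, -299.7, 537.7]
tcp_rot: [-180.0, -0.0, -11.1]
ft_force: [0.3, -1.1, -0.1]
finger_gap: -0.4
```

Request:
arm_command:
  plan:
    - {"jaw": 1,"dx": 2,"dy": -46,"dz": 4,"wx": 0,"wy": 0,"wz": 0}
    - {"jaw": 1,"dx": 4,"dy": -92,"dz": 8,"wx": 0,"wy": 0,"wz": 0}
    - {"jaw": 1,"dx": 6,"dy": -138,"dz": 12,"wx": 0,"wy": 0,"wz": 0}
    - {"jaw": 1,"dx": 8,"dy": -184,"dz": 16,"wx": 0,"wy": 0,"wz": 0}
    - {"jaw": 1,"dx": 10,"dy": -230,"dz": 20,"wx": 0,"wy": 0,"wz": 0}
    - {"jaw": 1,"dx": 11,"dy": -265,"dz": 20,"wx": 0,"wy": 0,"wz": 0}
    - {"jaw": 1,"dx": 11,"dy": -277,"dz": 20,"wx": 0,"wy": 0,"wz": 0}
    - {"jaw": 1,"dx": 11,"dy": -277,"dz": 20,"wx": 0,"wy": 0,"wz": 0}
    - {"jaw": 1,"dx": 11,"dy": -277,"dz": 20,"wx": 0,"wy": 0,"wz": 0}

```text
time: 3.8
tool_pos: [541.6, -33.8, 517.6]
tcp_rot: [180.0, -0.0, -11.2]
ft_force: [0.0, -0.1, 0.2]
finger_gap: -0.3
```

```bash
python3 - <<'E'
from h import *
import pickle
s=snapshot("wrist");st=sense();print(st["tool_pos"],st["tcp_rot"],s["extrinsics"][:3,3])
pickle.dump(s,open("w1.pkl","wb"))
im=cv2.resize(s["pixels"][:,:,::-1],None,fx=1.5,fy=1.5,interpolation=cv2.INTER_CUBIC)
for t in ["lid_hinge","lid_front","mains_far","spin_far","start_top","timer_mark"]:
    print(t,[(x["pixel"],round(x["score"],2)) for x in pinpoint("wrist",t)[:2]])
q=[5.56114444e+02,8.66310677e+01,-1.96630791e-01,1.01544984e+02,7.29299611e-01]
L=loc(q)
for k in L:
    p=proj(s,L[k])[0];print(k,p.round(1));cv2.circle(im,tuple(int(v) for v in p*1.5),3,(0,0,255),1)
cv2.imwrite("pics/w1.png",im)
E
```

```text
[541.57493899 -34.29905058 517.64486599] [ 1.79965526e+02 -1.04733331e-02 -1.13041846e+01] [622.53511963 -48.97790776 487.82041058]
lid_hinge [([76.7, 74.6], 0.6), ([254.3, 249.5], 0.2)]
lid_front [([10.0, 312.4], 0.68)]
mains_far [([251.1, 247.9], 0.77)]
spin_far [([252.9, 198.1], 0.86)]
start_top [([251.4, 159.3], 0.62), ([237.9, 78.2], 0.5)]
timer_mark [([237.0, 80.4], 0.61)]
mains_far [253.7 245.4]
spin_far [253.5 197.7]
start_top [253.3 155.6]
uvbox [176.6 147.9]
lid_hinge [78.9 75.1]
lid_front [  7.  310.8]
```

View pics/w1.png

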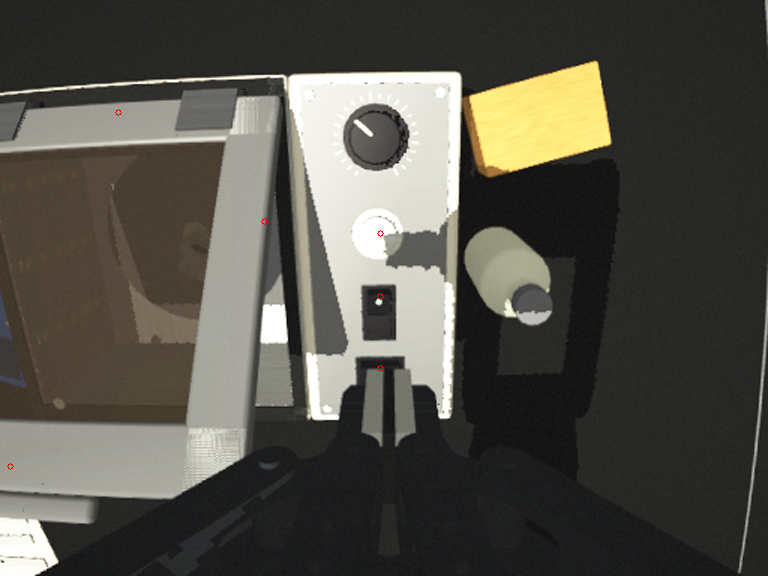

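```bash
python3 - <<'E'
from h import *
import pickle
S={"wrist":pickle.load(open("w1.pkl","rb")),"scene":snapshot("scene"),"side":snapshot("side")}
ob={"scene":dict(lid_hinge=[266.7,213.6],lid_front=[316.2,130.4],mains_far=[262,127.1],spin_far=[246.9,139.3],start_top=[237.2,149.8]),
"side":dict(lid_hinge=[229,185.7],lid_front=[266.7,176.1],mains_far=[327.5,196.8],spin_far=[311.6,182.9],start_top=[302.6,175]),
"wrist":dict(lid_hinge=[76.7,74.6],lid_front=[10,312.4],mains_far=[251.1,247.9],spin_far=[252.5,198.6],start_top=[251.4,156.5],cr=[307,49.5],cf=[301,278.5])}
def L2(q):
    L=loc(q);c,s=np.cos(q[2]),np.sin(q[2])
    for k,v in dict(cr=(124.,-169.),cf=(-124.,-169.)).items():L[k]=np.array([q[0]+c*v[0]-s*v[1],q[1]+s*v[0]+c*v[1],150])
    return L
def res(q,cs=ob):
    L=L2(q);return np.concatenate([(proj(S[c],L[k])[0]-ob[c][k]) for c in cs for k in ob[c]]+[[(q[3]-110)/10]])
for cs in (["wrist"],["wrist","scene","side"]):
    b=least_squares(res,[556,86,-.2,102,.73],loss="soft_l1",f_scale=1.5,args=(cs,))
    print(cs,b.x.round(3),b.cost);print(res(b.x,cs).round(1))
L=L2(b.x)
for k in L:print(k,L[k].round(1))
E
```

```text
['wrist'] [ 5.53558e+02  8.89110e+01 -1.86000e-01  1.05037e+02  7.07000e-01] 4.020887990314548
[-0.5  0.7  0.1 -0.6  1.7 -1.1 -0.4  0.6 -0.   0.8  0.5 -0.9 -0.9  0.6
 -0.5]
['wrist', 'scene', 'side'] [ 5.53689e+02  8.85610e+01 -1.86000e-01  1.04965e+02  7.11000e-01] 15.665747696350834
[-0.3  0.6 -0.5 -0.9  2.1 -1.3 -0.1  0.4  0.3  0.5  0.8 -1.2 -0.6  0.4
  1.  -2.1 -0.6  0.5 -0.3 -0.7  1.1 -0.1 -0.6 -0.1 -1.8  0.2  0.4  2.2
  0.1  1.7  1.2  2.5 -1.2 -0.1 -0.5]
mains_far [456.3 -10.2 157.7]
spin_far [510.4 -20.3 157.7]
start_top [554.1 -28.5 159. ]
uvbox [553.7  88.6   0. ]
lid_hinge [667.  123.3 152. ]
lid_front [510.9 152.5 304.7]
cr [ 644.4 -100.4  150. ]
cf [400.6 -54.7 150. ]
```

Wrist picture: the button is at (251,156), the narrow rocker at (252,205), the wide rocker is half behind the fingers at (253,245), and the knob is at (250,91). All three views agree within about 2 mm. Next I'm moving over the lid front.

Request:
arm_command:
  plan:
    - {"jaw": 1,"dx": -11,"dy": -45,"dz": 0,"wx": 0,"wy": 0,"wz": -0.01}
    - {"jaw": 1,"dx": -22,"dy": -90,"dz": 0,"wx": 0,"wy": 0,"wz": -0.01}
    - {"jaw": 1,"dx": -33,"dy": -135,"dz": 0,"wx": 0,"wy": 0,"wz": -0.01}
    - {"jaw": 1,"dx": -44,"dy": -170,"dz": 5,"wx": 0,"wy": 0,"wz": -0.01}
    - {"jaw": 1,"dx": -44,"dy": -178,"dz": 15,"wx": 0,"wy": 0,"wz": -0.01}
    - {"jaw": 1,"dx": -44,"dy": -178,"dz": 15,"wx": 0,"wy": 0,"wz": -0.01}
    - {"jaw": 1,"dx": -44,"dy": -178,"dz": 15,"wx": 0,"wy": 0,"wz": -0.01}

```text
time: 4.95
tool_pos: [533.3, 149.4, 502.2]
tcp_rot: [179.9, 0.0, -10.7]
ft_force: [-0.3, -0.2, 0.6]
finger_gap: -0.2
```

Request:
arm_command:
  plan:
    - {"jaw": 1,"dx": 0,"dy": 0,"dz": 15,"wx": 0,"wy": 0,"wz": 0}
    - {"jaw": 1,"dx": 0,"dy": 0,"dz": 25,"wx": 0,"wy": 0,"wz": 0}
    - {"jaw": 1,"dx": 0,"dy": 0,"dz": 32,"wx": 0,"wy": 0,"wz": 0}
    - {"jaw": 1,"dx": -3,"dy": 0,"dz": 38,"wx": 0,"wy": 0,"wz": 0}
    - {"jaw": 1,"dx": -9,"dy": 0,"dz": 45,"wx": 0,"wy": 0,"wz": 0}
    - {"jaw": 1,"dx": -15,"dy": 0,"dz": 51,"wx": 0,"wy": 0,"wz": 0}
    - {"jaw": 1,"dx": -21,"dy": 0,"dz": 60,"wx": 0,"wy": 0,"wz": 0}

```text
time: 5.65
tool_pos: [512.1, 154.0, 442.7]
tcp_rot: [-180.0, -0.1, -10.7]
ft_force: [0.8, -2.2, 3.9]
finger_gap: -0.0
```

Request:
arm_command:
  plan:
    - {"jaw": 1,"dx": -6,"dy": 0,"dz": 10,"wx": 0,"wy": 0,"wz": 0}
    - {"jaw": 1,"dx": -14,"dy": 0,"dz": 22,"wx": 0,"wy": 0,"wz": 0}
    - {"jaw": 1,"dx": -20,"dy": 0,"dz": 35,"wx": 0,"wy": 0,"wz": 0}
    - {"jaw": 1,"dx": -26,"dy": 0,"dz": 51,"wx": 0,"wy": 0,"wz": 0}
    - {"jaw": 1,"dx": -30,"dy": 0,"dz": 64,"wx": 0,"wy": 0,"wz": 0}
    - {"jaw": 1,"dx": -34,"dy": 0,"dz": 80,"wx": 0,"wy": 0,"wz": 0}
    - {"jaw": 1,"dx": -36,"dy": 0,"dz": 93,"wx": 0,"wy": 0,"wz": 0}
    - {"jaw": 1,"dx": -37,"dy": 0,"dz": 99,"wx": 0,"wy": 0,"wz": 0}
    - {"jaw": 1,"dx": -37,"dy": 0,"dz": 102,"wx": 0,"wy": 0,"wz": 0}

```text
time: 6.55
tool_pos: [475.8, 160.9, 339.5]
tcp_rot: [180.0, 0.1, -10.7]
ft_force: [-0.8, -0.0, 2.5]
finger_gap: 0.4
```

Tip at 166.5. I'll push until the force rises at the stop.

Request:
arm_command:
  plan:
    - {"jaw": 1,"dx": 0,"dy": 0,"dz": 1,"wx": 0,"wy": 0,"wz": 0}
    - {"jaw": 1,"dx": 0,"dy": 0,"dz": 2,"wx": 0,"wy": 0,"wz": 0}
    - {"jaw": 1,"dx": 0,"dy": 0,"dz": 3,"wx": 0,"wy": 0,"wz": 0}
    - {"jaw": 1,"dx": 0,"dy": 0,"dz": 3.5,"wx": 0,"wy": 0,"wz": 0}
    - {"jaw": 1,"dx": 0,"dy": 0,"dz": 3.5,"wx": 0,"wy": 0,"wz": 0}

```text
time: 7.05
tool_pos: [476.4, 160.8, 337.5]
tcp_rot: [-180.0, -0.0, -10.7]
ft_force: [-1.0, -0.7, 3.2]
finger_gap: -0.2
```

Request:
arm_command:
  plan:
    - {"jaw": 1,"dx": 0,"dy": 0,"dz": 1,"wx": 0,"wy": 0,"wz": 0}
    - {"jaw": 1,"dx": 0,"dy": 0,"dz": 2,"wx": 0,"wy": 0,"wz": 0}
    - {"jaw": 1,"dx": 0,"dy": 0,"dz": 2,"wx": 0,"wy": 0,"wz": 0}

```text
time: 7.35
tool_pos: [476.4, 160.9, 337.3]
tcp_rot: [-180.0, -0.1, -10.7]
ft_force: [-9.1, -1.5, 17.5]
finger_gap: -0.2
```

Lid is on its stop (force jumped to 17 N at 164 mm). Lifting and crossing to above the mains rocker.

Request:
arm_command:
  plan:
    - {"jaw": 1,"dx": 0,"dy": 0,"dz": -15,"wx": 0,"wy": 0,"wz": 0}
    - {"jaw": 1,"dx": 0,"dy": 5,"dz": -32,"wx": 0,"wy": 0,"wz": 0}
    - {"jaw": 1,"dx": 4,"dy": 45,"dz": -32,"wx": 0,"wy": 0,"wz": 0}
    - {"jaw": 1,"dx": 8,"dy": 90,"dz": -32,"wx": 0,"wy": 0,"wz": 0}
    - {"jaw": 1,"dx": 11,"dy": 135,"dz": -32,"wx": 0,"wy": 0,"wz": 0}
    - {"jaw": 1,"dx": 13,"dy": 166,"dz": -32,"wx": 0,"wy": 0,"wz": 0}
    - {"jaw": 1,"dx": 13,"dy": 172,"dz": -32,"wx": 0,"wy": 0,"wz": 0}
    - {"jaw": 1,"dx": 13,"dy": 172,"dz": -32,"wx": 0,"wy": 0,"wz": 0}
    - {"jaw": 1,"dx": 13,"dy": 172,"dz": -32,"wx": 0,"wy": 0,"wz": 0}

```text
time: 8.25
tool_pos: [457.3, -10.0, 367.2]
tcp_rot: [-180.0, -0.0, -10.7]
ft_force: [0.2, -0.1, -0.6]
finger_gap: -0.4
```

```bash
python3 - <<'E'
from h import *
st=sense();print(st["time"],st["tool_pos"],st["tcp_rot"],st["ft_force"])
s=snapshot("wrist");im=cv2.resize(s["pixels"][:,:,::-1],None,fx=1.5,fy=1.5,interpolation=cv2.INTER_CUBIC);cv2.imwrite("pics/w2.png",im)
L=loc([553.689,88.561,-.186,104.965,0])
for k in L:print(k,proj(s,L[k])[0].round(1)*1.5)
for t in ["lid_front","spin_far","start_top"]:
    print(t,[(x["pixel"],round(x["score"],2)) for x in pinpoint("wrist",t)[:2]])
s=snapshot("side");im=cv2.resize(s["pixels"][:,:,::-1][100:320,180:400],None,fx=2.7,fy=2.7,interpolation=cv2.INTER_CUBIC);cv2.imwrite("pics/s2.png",im)
E
```

```text
8.25 [457.33058135 -10.04432627 367.23706473] [-1.79969407e+02 -1.53449335e-02 -1.06722975e+01] [ 0.22751659 -0.1336201  -0.64209086]
mains_far [391.2  348.15]
spin_far [391.65 206.7 ]
start_top [392.1  73.5]
uvbox [213. 135.]
lid_hinge [ -60.3 -115.2]
lid_front [ -1.5  428.85]
lid_front []
spin_far []
start_top [([259.5, 53.3], 0.81)]
```

View pics/w2.png

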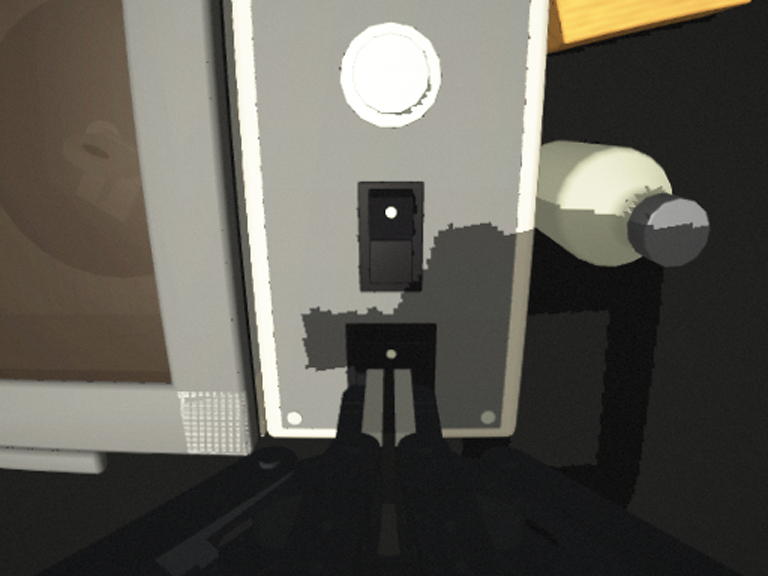

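View pics/s2.png

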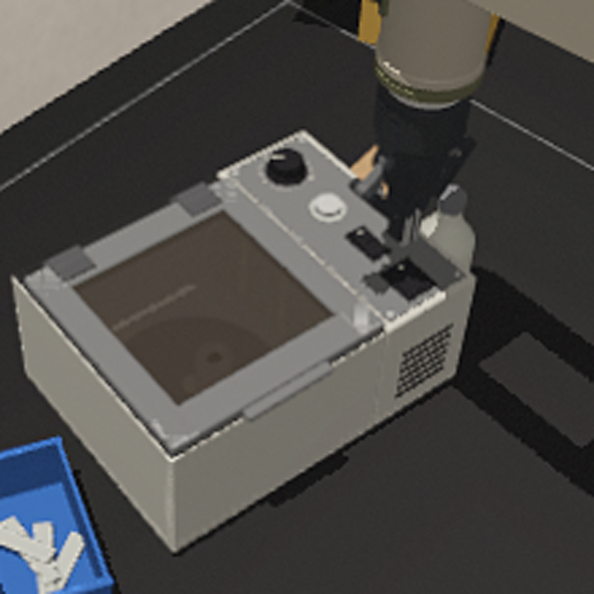

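Lid is flush. The mains dot is at (391,354) and the narrow rocker's at (391,212), so the fit is within about 2 mm. Pressing mains.

Request:
arm_command:
  plan:
    - {"jaw": 1,"dx": -1,"dy": 0,"dz": 15,"wx": 0,"wy": 0,"wz": 0}
    - {"jaw": 1,"dx": -1,"dy": 0,"dz": 28,"wx": 0,"wy": 0,"wz": 0}
    - {"jaw": 1,"dx": -1,"dy": 0,"dz": 32,"wx": 0,"wy": 0,"wz": 0}
    - {"jaw": 1,"dx": -1,"dy": 0,"dz": 34,"wx": 0,"wy": 0,"wz": 0}
    - {"jaw": 1,"dx": -1,"dy": 0,"dz": 36,"wx": 0,"wy": 0,"wz": 0}
    - {"jaw": 1,"dx": -1,"dy": 0,"dz": 38,"wx": 0,"wy": 0,"wz": 0}
    - {"jaw": 1,"dx": -1,"dy": 0,"dz": 38,"wx": 0,"wy": 0,"wz": 0}

```text
time: 9.2
tool_pos: [456.2, -10.5, 329.0]
tcp_rot: [-180.0, -0.0, -10.7]
ft_force: [-0.3, -1.0, 0.4]
finger_gap: -0.4
```

Request:
arm_command:
  plan:
    - {"jaw": 1,"dx": 0,"dy": 0,"dz": 1,"wx": 0,"wy": 0,"wz": 0}
    - {"jaw": 1,"dx": 0,"dy": 0,"dz": 2,"wx": 0,"wy": 0,"wz": 0}
    - {"jaw": 1,"dx": 0,"dy": 0,"dz": 2,"wx": 0,"wy": 0,"wz": 0}

```text
time: 9.5
tool_pos: [456.3, -10.5, 327.5]
tcp_rot: [180.0, -0.0, -10.7]
ft_force: [-1.1, -0.7, 3.5]
finger_gap: -0.3
```

Request:
arm_command:
  plan:
    - {"jaw": 1,"dx": 0,"dy": 0,"dz": 1,"wx": 0,"wy": 0,"wz": 0}
    - {"jaw": 1,"dx": 0,"dy": 0,"dz": 2,"wx": 0,"wy": 0,"wz": 0}
    - {"jaw": 1,"dx": 0,"dy": 0,"dz": 2,"wx": 0,"wy": 0,"wz": 0}

```text
time: 9.8
tool_pos: [456.4, -10.4, 327.3]
tcp_rot: [180.0, -0.1, -10.7]
ft_force: [-9.1, 0.8, 18.5]
finger_gap: 0.4
```

Request:
arm_command:
  plan:
    - {"jaw": 1,"dx": 0,"dy": 0,"dz": -15,"wx": 0,"wy": 0,"wz": 0}
    - {"jaw": 1,"dx": 5,"dy": 0,"dz": -30,"wx": 0,"wy": 0,"wz": 0}
    - {"jaw": 1,"dx": 35,"dy": 0,"dz": -30,"wx": 0,"wy": 0,"wz": 0}
    - {"jaw": 1,"dx": 54,"dy": 0,"dz": -30,"wx": 0,"wy": 0,"wz": 0}
    - {"jaw": 1,"dx": 54,"dy": 0,"dz": -30,"wx": 0,"wy": 0,"wz": 0}
    - {"jaw": 1,"dx": 54,"dy": 0,"dz": -30,"wx": 0,"wy": 0,"wz": 0}

```text
time: 10.4
tool_pos: [509.2, -20.4, 354.9]
tcp_rot: [180.0, 0.1, -10.7]
ft_force: [0.4, -0.3, 0.8]
finger_gap: 0.0
```

```bash
python3 - <<'E'
from h import *
st=sense();print(st["time"],st["tool_pos"],st["tcp_rot"],st["ft_force"])
s=snapshot("wrist");im=cv2.resize(s["pixels"][:,:,::-1],None,fx=1.5,fy=1.5,interpolation=cv2.INTER_CUBIC);cv2.imwrite("pics/w3.png",im)
L=loc([553.689,88.561,-.186,104.965,0])
for k in L:print(k,proj(s,L[k])[0].round(1)*1.5)
s=snapshot("side");im=cv2.resize(s["pixels"][:,:,::-1][130:250,250:400],None,fx=5,fy=5,interpolation=cv2.INTER_CUBIC);cv2.imwrite("pics/s3.png",im)
E
```

```text
10.4 [509.15139614 -20.42244414 354.91287594] [ 1.79999688e+02  5.41068283e-02 -1.06724964e+01] [ 0.36922829 -0.3266453   0.77472999]
mains_far [389.25 478.95]
spin_far [389.4 356.4]
start_top [389.7 237.3]
uvbox [213.  218.1]
lid_hinge [-90.45  11.55]
lid_front [ 13.65 541.65]
```

View pics/w3.png

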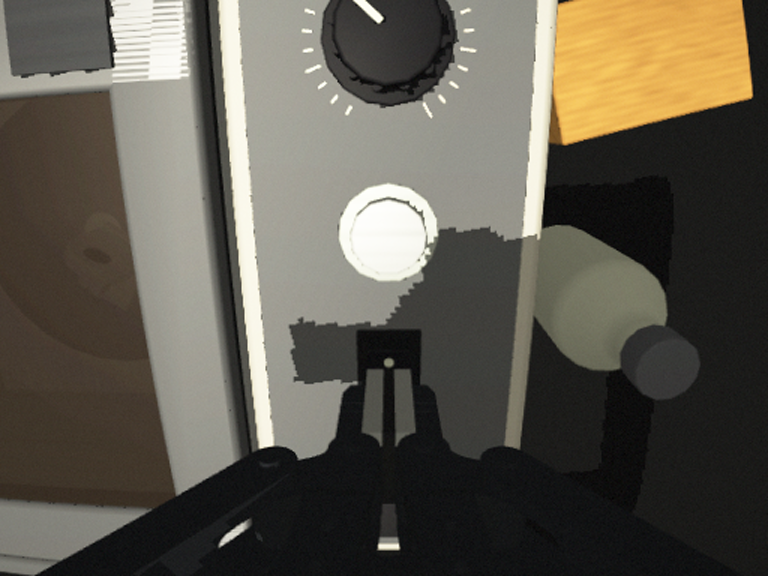

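View pics/s3.png

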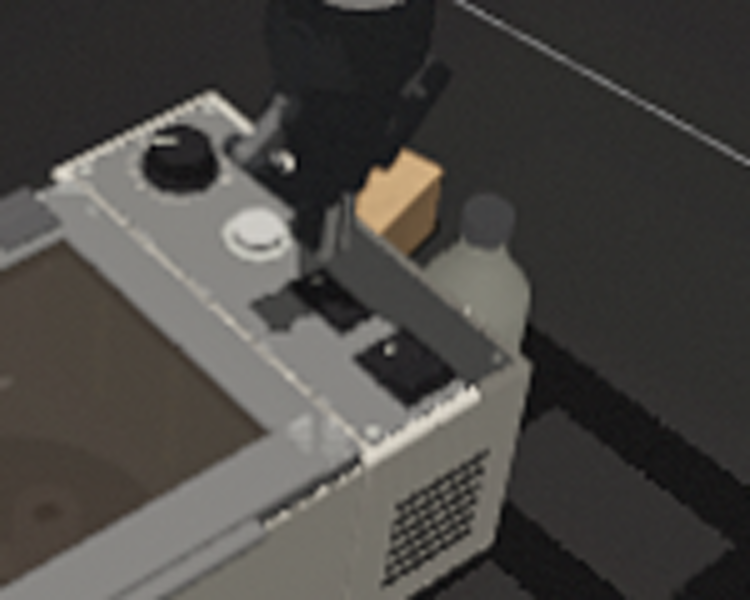

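Mains has gone over and the narrow rocker's dot is at (389,363) right by the fingertips. Pressing it the same way.

Request:
arm_command:
  plan:
    - {"jaw": 1,"dx": 0,"dy": 0,"dz": 14,"wx": 0,"wy": 0,"wz": 0}
    - {"jaw": 1,"dx": 0,"dy": 0,"dz": 20,"wx": 0,"wy": 0,"wz": 0}
    - {"jaw": 1,"dx": 0,"dy": 0,"dz": 22,"wx": 0,"wy": 0,"wz": 0}
    - {"jaw": 1,"dx": 0,"dy": 0,"dz": 24,"wx": 0,"wy": 0,"wz": 0}
    - {"jaw": 1,"dx": 0,"dy": 0,"dz": 26,"wx": 0,"wy": 0,"wz": 0}
    - {"jaw": 1,"dx": 0,"dy": 0,"dz": 28,"wx": 0,"wy": 0,"wz": 0}
    - {"jaw": 1,"dx": 0,"dy": 0,"dz": 28,"wx": 0,"wy": 0,"wz": 0}
    - {"jaw": 1,"dx": 0,"dy": 0,"dz": 28,"wx": 0,"wy": 0,"wz": 0}

```text
time: 11.3
tool_pos: [509.4, -20.4, 327.4]
tcp_rot: [-180.0, -0.0, -10.7]
ft_force: [-1.6, 0.2, 3.4]
finger_gap: -0.2
```

Request:
arm_command:
  plan:
    - {"jaw": 1,"dx": 0,"dy": 0,"dz": 1,"wx": 0,"wy": 0,"wz": 0}
    - {"jaw": 1,"dx": 0,"dy": 0,"dz": 1.5,"wx": 0,"wy": 0,"wz": 0}
    - {"jaw": 1,"dx": 0,"dy": 0,"dz": 1.5,"wx": 0,"wy": 0,"wz": 0}

```text
time: 11.6
tool_pos: [509.4, -20.4, 327.4]
tcp_rot: [180.0, -0.1, -10.7]
ft_force: [-6.8, 0.8, 14.8]
finger_gap: 0.1
```

Request:
arm_command:
  plan:
    - {"jaw": 1,"dx": 0,"dy": 0,"dz": -15,"wx": 0,"wy": 0,"wz": 0}
    - {"jaw": 1,"dx": 2,"dy": 0,"dz": -30,"wx": 0,"wy": 0,"wz": 0}
    - {"jaw": 1,"dx": 25,"dy": 0,"dz": -30,"wx": 0,"wy": 0,"wz": 0}
    - {"jaw": 1,"dx": 44,"dy": 0,"dz": -30,"wx": 0,"wy": 0,"wz": 0}
    - {"jaw": 1,"dx": 44,"dy": 0,"dz": -30,"wx": 0,"wy": 0,"wz": 0}
    - {"jaw": 1,"dx": 44,"dy": 0,"dz": -30,"wx": 0,"wy": 0,"wz": 0}

```text
time: 12.2
tool_pos: [552.6, -28.6, 355.9]
tcp_rot: [180.0, 0.0, -10.7]
ft_force: [-0.5, -0.7, -0.4]
finger_gap: -0.1
```

```bash
python3 - <<'E'
from h import *
st=sense();print(st["time"],st["tool_pos"],st["tcp_rot"],st["ft_force"])
s=snapshot("wrist");im=cv2.resize(s["pixels"][:,:,::-1],None,fx=1.5,fy=1.5,interpolation=cv2.INTER_CUBIC);cv2.imwrite("pics/w4.png",im)
s=snapshot("side");im=cv2.resize(s["pixels"][:,:,::-1][130:250,250:400],None,fx=5,fy=5,interpolation=cv2.INTER_CUBIC);cv2.imwrite("pics/s4.png",im)
E
```

```text
12.2 [552.63410797 -28.59823696 355.92229583] [ 1.79999721e+02  6.30739822e-03 -1.06712847e+01] [-0.51120624 -0.69223303 -0.38791289]
```

View pics/w4.png

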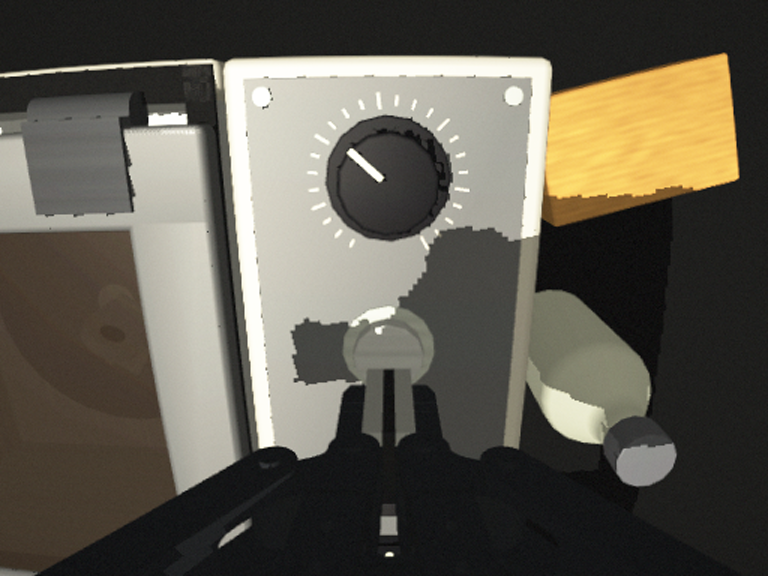

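View pics/s4.png

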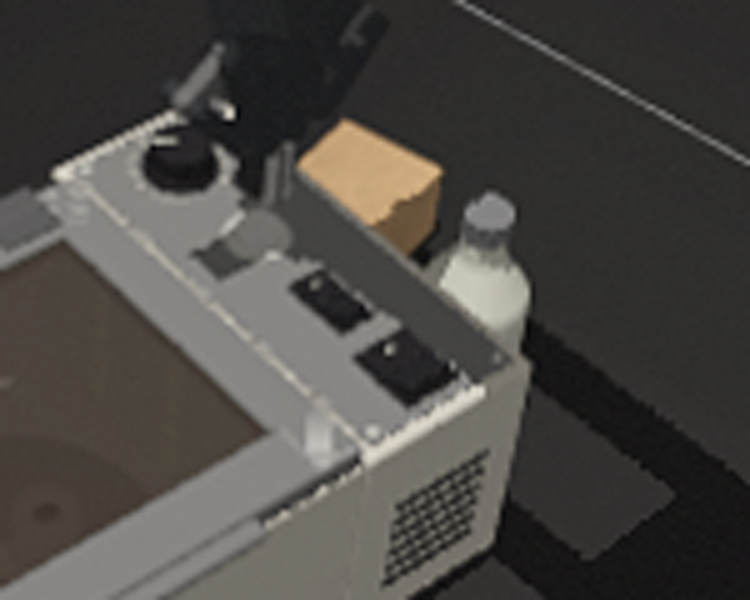

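Both rockers are level at their far ends, and the button is under the tips at (388,345). Pressing start.

Request:
arm_command:
  plan:
    - {"jaw": 1,"dx": 0,"dy": 0,"dz": 14,"wx": 0,"wy": 0,"wz": 0}
    - {"jaw": 1,"dx": 0,"dy": 0,"dz": 22,"wx": 0,"wy": 0,"wz": 0}
    - {"jaw": 1,"dx": 0,"dy": 0,"dz": 25,"wx": 0,"wy": 0,"wz": 0}
    - {"jaw": 1,"dx": 0,"dy": 0,"dz": 28,"wx": 0,"wy": 0,"wz": 0}
    - {"jaw": 1,"dx": 0,"dy": 0,"dz": 29,"wx": 0,"wy": 0,"wz": 0}
    - {"jaw": 1,"dx": 0,"dy": 0,"dz": 29.5,"wx": 0,"wy": 0,"wz": 0}
    - {"jaw": 1,"dx": 0,"dy": 0,"dz": 29.5,"wx": 0,"wy": 0,"wz": 0}

```text
time: 13.0
tool_pos: [552.1, -28.4, 327.3]
tcp_rot: [180.0, 0.1, -10.7]
ft_force: [-8.5, 1.4, 13.2]
finger_gap: 0.0
```

Request:
arm_command:
  plan:
    - {"jaw": 1,"dx": 0,"dy": 0,"dz": 0.5,"wx": 0,"wy": 0,"wz": 0}
    - {"jaw": 1,"dx": 0,"dy": 0,"dz": 1,"wx": 0,"wy": 0,"wz": 0}
    - {"jaw": 1,"dx": 0,"dy": 0,"dz": 1,"wx": 0,"wy": 0,"wz": 0}

```text
time: 13.3
tool_pos: [552.1, -28.4, 327.2]
tcp_rot: [180.0, 0.0, -10.7]
ft_force: [-12.2, 1.6, 19.4]
finger_gap: -0.1
```

The button is down on its stop (tip at 154 mm, 19 N). Lifting clear.

Request:
arm_command:
  plan:
    - {"jaw": 1,"dx": 0,"dy": 0,"dz": -10,"wx": 0,"wy": 0,"wz": 0}
    - {"jaw": 1,"dx": 0,"dy": 0,"dz": -40,"wx": 0,"wy": 0,"wz": 0}
    - {"jaw": 1,"dx": 0,"dy": 0,"dz": -80,"wx": 0,"wy": 0,"wz": 0}
    - {"jaw": 1,"dx": 0,"dy": 0,"dz": -120,"wx": 0,"wy": 0,"wz": 0}
    - {"jaw": 1,"dx": 0,"dy": 0,"dz": -160,"wx": 0,"wy": 0,"wz": 0}
    - {"jaw": 1,"dx": 0,"dy": 0,"dz": -180,"wx": 0,"wy": 0,"wz": 0}
    - {"jaw": 1,"dx": 0,"dy": 0,"dz": -180,"wx": 0,"wy": 0,"wz": 0}
    - {"jaw": 1,"dx": 0,"dy": 0,"dz": -180,"wx": 0,"wy": 0,"wz": 0}

```text
time: 14.1
tool_pos: [552.6, -28.6, 504.9]
tcp_rot: [-180.0, -0.0, -10.7]
ft_force: [-0.5, -0.8, -1.2]
finger_gap: 0.0
```

```bash
python3 - <<'E'
from h import *
s=snapshot("wrist");im=cv2.resize(s["pixels"][:,:,::-1],None,fx=1.5,fy=1.5,interpolation=cv2.INTER_CUBIC);cv2.imwrite("pics/w5.png",im)
s=snapshot("side");im=cv2.resize(s["pixels"][:,:,::-1][130:310,170:400],None,fx=3.3,fy=3.3,interpolation=cv2.INTER_CUBIC);cv2.imwrite("pics/s5.png",im)
st=sense();print(st["time"],st["tool_pos"],st["ft_force"])
E
```

```text
14.2 [552.34269339 -28.55243341 503.12122997] [ 0.08762639  0.67060833 -1.0563109 ]
```

View pics/w5.png

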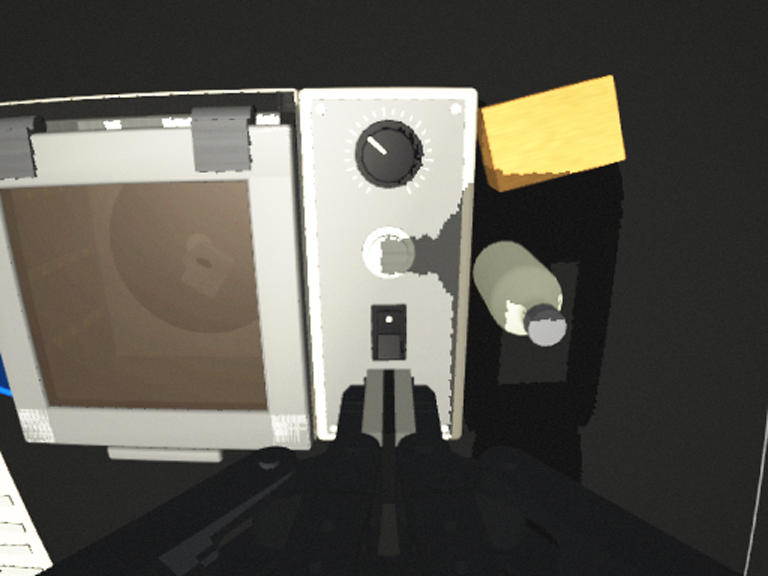

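View pics/s5.png

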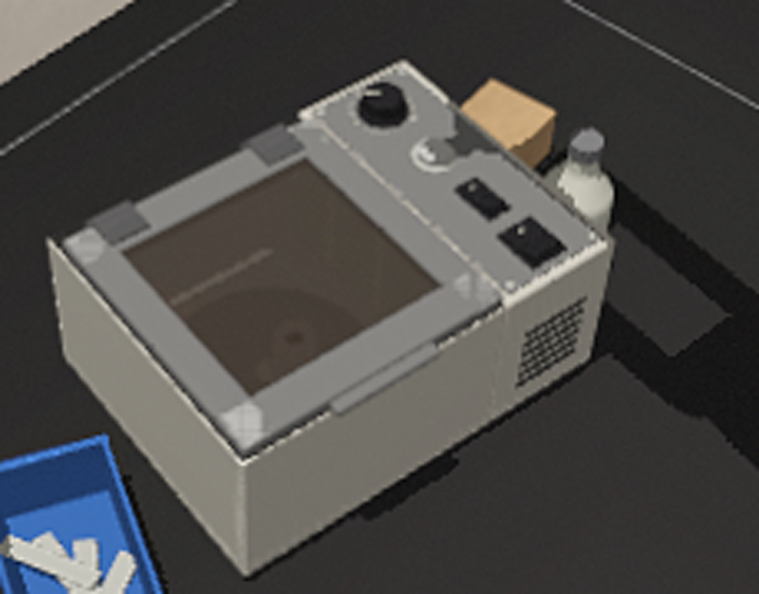

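```bash
python3 - <<'E'
import cv2,numpy as np
a=cv2.imread("pics/w1.png")[265:375,320:440];b=cv2.imread("pics/w5.png")[285:395,330:450]
c=np.hstack([a,b]).astype(float);c=(255*(c/255)**.5).astype(np.uint8)
s0=cv2.imread("pics/side0.png")[165:215,295:345];s5=cv2.imread("pics/s5.png")[115:280,412:577]
d=np.hstack([cv2.resize(s0,(360,360)),cv2.resize(s5,(360,360))]).astype(float);d=(255*(d/255)**.5).astype(np.uint8)
o=np.vstack([cv2.resize(c,(720,330-100)),d]);cv2.imwrite("pics/cmp.png",o)
E
```

```text
(no output)
```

View pics/cmp.png

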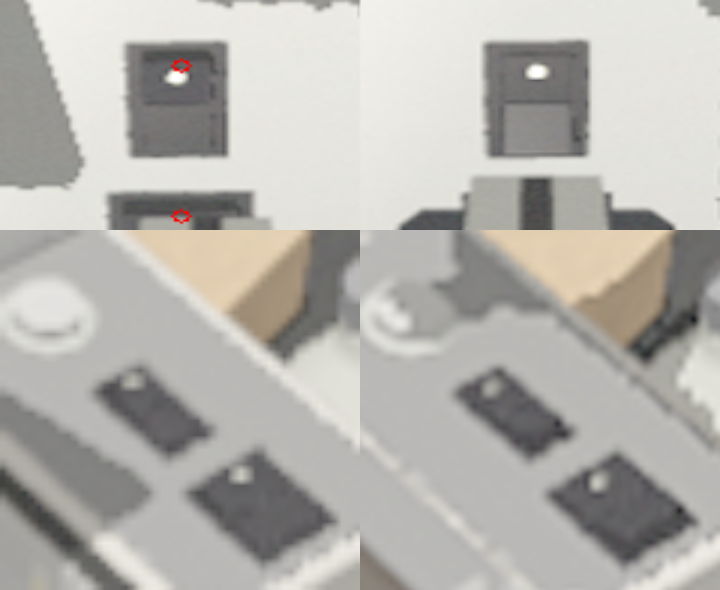

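Compared before and after, the narrow rocker's far half now has the brightness of the frame and its near half is tilted up. The mains dot shifted the same way.

```bash
python3 -c "
from bench import *
print(hand_in())"
```

```text
the job is handed in; nothing more can be done
None
```

The curing box is set going: lid shut, then mains, then turntable, then start, all pressed with closed fingertips. I handed it in at about 14 s, and `hand_in()` reports no verdict.

- **Lid:** it stopped hard at 164 mm (17.5 N), and the later pictures show it flush.
- **Rockers:** both stopped hard at about 154 mm (15–18 N). In the before/after pictures the turntable rocker has clearly flipped. The mains rocker shows less clearly: its white dot shifted the same way, and I also rely on the stop height.
- **Start button:** it went right down (tip at 154 mm, 19 N). I lifted off and it looks released in the last pictures, though I didn't measure its height.
- **Rest of the scene:** the knob pointer, print, bottle, bin and carton look unmoved by eye. The arm ended about 170 mm clear of the box, with wrist force near zero.

**Not confirmed:** the pictures show no lamp glow and don't show whether the turntable is turning. My position estimates from the different cameras differed by about 2 mm, too little to affect the presses.

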